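Unlock and prime the new soap pump

ROBOT

A 6-joint arm with a two-finger parallel gripper is mounted at the origin on a cart in front of the work surface, level with it; the furniture and walls round the work are solid. World frame = base frame: x ahead of the robot, y to its left, z up, the work surface at z = 0. Lengths are in m, angles in rad, forces in N, time in s.
With the tool pointing down it reaches from about 0.275 to 0.725 m from the base axis. Payload 5.6 kg.
Tool frame: the origin (TCP) lies at the very end of the fingers, on their centre line; the grasp point (between the pads) lies 19 mm behind it; z points along the fingers, y is the line along which they close (so a half turn about z gives the same grasp; the last joint's range is limited). The gripper opens to 85 mm and grips with 20 to 120 N. Pads are 22 mm wide; open, the fingers measure 114 mm over their backs; the gripper's body (76 mm by 85 mm) begins 54 mm behind the grasp point. The pads swing forward as they close: fully open they stand 13 mm farther back than shut.
Start: joints at [-0.921, 0.255, 0.108, 0, -1.424, -0.285], TCP at [0.196, -0.514, 0.231] pointing down, gripper open.
Joint ranges: [-2.95, 2.95], [-1.21, 1.97], [-1.09, 1.5], [-2.87, 1.71], [-2.94, -0.07], [-3.05, 3.05]. Speed limits (rad/s): [2.57, 2.57, 3.14, 3.14, 3.14, 3.14].

INTERFACE

Orientations are given as a 3x3 rotation matrix whose columns are the frame's x, y, z axes.
In Python, from station import sense, cams, bot gives the robot as it stands.
- The arm moves only by the tool carry_out, never from a script. Its arguments are lists of equal length, an entry for each row: "offset": the shift along the tool's x, y, z normalised to -1 to 1, where 1 is 1000 mm, a list of three; "twist": the turn, a rotation vector about the tool's x, y, z normalised to -1 to 1, where 1 is 2 pi rad, a list of three. A call has exactly 10 rows; each row is the pose to reach, as a shift and turn from the pose commanded when the call began, along the tool's axes at that moment, turning the shorter way round; what a row does not reach only later rows make up. A row lasts 1/12 s, in which the tool goes at most 41.7 mm and 7.16 degrees, less where a joint would pass 70% of its speed; a pose out of reach is approached as far as the arm can. A call with a number of a shift or a turn outside -1 to 1 is refused whole. A call with a gripper value outside its range is refused whole. "gripper" is the opening, from -1 (shut) to 1 (fully open), set as the call begins (left out, the last holds). The fingers move at their own pace and stop on an object; "force" is the grip in N (left out, the last holds). Time passes only in rows, so rows that repeat a pose let the fingers close, or fill a call up. It gives the time, the measured TCP pose, the force, the opening and the grip force at its end, in the units of the state.
- sense(): the state, without advancing time (a new reading comes with each control period).
- cams.capture(name): name is "side" or "top" or "wrist"; returns a dict with "pixels" (384x512x3 uint8, blue, green, red), "vertical_fov" (degrees; the focal length in pixels is half the picture's height over the tangent of half this angle, whatever the lens; pixels are square), "cx", "cy" (the principal point, pixels), "R" (3x3) and "t" (3): a world point X has camera coordinates R X + t; the wrist camera has in their place "T_tool_cam" (4x4, takes a point from camera to tool coordinates, whose origin is the TCP and whose axes are the flange's). Camera axes: x right, y down, z forward; pixel columns grow to the right and rows downward; lengths in m; the calibration is good to about 2 mm. The wrist camera is an equidistant fisheye: a pixel r from the principal point sees the ray r / f radians off the axis. A picture is of the moment at which its call begins: read the wrist's pose just before it. There is no depth.
- bot.sign_off(): hands the job in; it is judged then, once.
The state is a dict: "t": time; "joints": joint angles; "qd": joint speeds; "effort": joint torques, N m; "tcp_pos": TCP position; "tool_rot": TCP orientation; "force": force on the tool from outside, world axes, zero at the start; "wrist_torque": the same for the moment, N m; "gripper_width": opening from 0.0 (shut) to 1.0 (fully open); "gripper_force": force on a finger pad.
Only numpy, scipy, OpenCV 4.12 (cv2) and the standard library are available. Lean on these libraries where they do the work, as an engineer would, in place of code of your own. Each camera call takes 0.05 s, during which the arm holds its last target. There are 200 camera calls.

TASK

Two soap pumps stand in the caddy by the sink; the new one still has its white plastic transport lock clipped round the stem under the pump head. Draw the lock straight off by its tab and lay it in the round saucer on the worktop, then prime the pump with two strokes: each time press the head gently down until you feel the stop, and let it rise fully before the next. Leave the other pump unpressed, and do not knock over the mug that stands near the caddy.

Things in the scene. Friction and masses are not known exactly. Their poses are not given: they have to be found in the camera images.
- caddy: low steel sink caddy, 108 (x) x 236 (y) x 20 mm tray with a wire rail 52 mm high, fixed to the worktop. Origin: centre of its underside; its long side is its y axis. The two pumps stand fixed in it side by side, 112 mm apart; which is on which side varies.
- pump_new: amber pump bottle that carries the lock; fixed. Round body 68 mm across, shoulder from 112 mm; black screw collar 43 mm across, its flat top 160 mm above the origin. Origin: centre of the bottle's underside (5 mm above the worktop), z up along the pump's axis; the spout points to its +y.
- pump_new_head: black head of the new pump: flat-topped disc 43 mm across, 20 mm high, thin spout 71 mm to its +y, white stem 18 mm thick. Origin: on the axis at the disc's underside (flat top 20 mm above); at rest 190 mm above pump_new's. Springs back; 3 N at first, 7 N at the end. After 12 to 24 mm (hidden, differs, must be felt) it meets a stiff rubber stop, 6 N per mm more; lean on that with 2 to 25 N.
- dose_stop: the dose stop inside the new pump's neck, which the plunger meets at the end of its stroke; unseen. Origin: on the pump's axis 100 mm above pump_new's, whatever the dose is set to, so this pose tells nothing of the stroke.
- pump_old: the twin bottle without a lock, already in use; same size and axes, fixed.
- pump_old_head: pump head of the twin, same shape, rest height and spring; not to be pressed.
- lock: white plastic transport lock, 86 x 36 x 28 mm, 50 g: C-shaped snap clip with two sprung jaws round the new pump's stem, filling the gap between collar and head (2 mm free), so that the head cannot be pressed; flat upright tab. Origin: at its underside on the stem's axis, z up; the tab points to its -x (roughly to the robot); it pulls off level that way with 4 to 10 N, free after 30 mm.
- lock_tab (a point): where to pinch the tab: 48 mm along -x from the lock's origin and 14 mm up. The tab is 7 mm thick (along the lock's y), 24 mm high, and runs from 20 to 68 mm along -x, ending in a bead 11 mm thick (to 73.5 mm).
- lock_mid (a point): middle of the lock's underside, 30 mm along -x from its origin.
- saucer: round flat saucer, 120 mm across, rim 15 mm high, floor 8 mm high; loose. Origin: centre of its underside.
- mug: pale mug, 101 mm high, 78 mm across, standing loose behind the saucer, the mug nearest the caddy; bystander. Origin at its underside, z up.
Things that resemble listed ones, but are neither listed nor needed, are in the scene too. What is shaped like the pump_old but blue is not meant.

How it is judged:
On the way, in this order (a step that is already met when the one before it is completed fails the run):
1. the lock is drawn clear of the new pump (distance between lock and pump_new_head above 0.08 m), for 0.1 s.
2. the lock lies released in the saucer (horizontal distance between lock_mid and saucer below 0.04 m and contact force between lock and saucer above 0.05 N and height (world z) of lock_mid below 0.05 m and contact force between the fingers and lock below 0.02 N and linear speed of lock below 0.02 m/s and angular speed of lock below 0.3 rad/s), for 0.2 s.
3. first stroke: the head of the new pump is pressed onto its stop (contact force between pump_new_head and dose_stop above 2 N), for 0.06 s.
4. the head has risen fully (z of pump_new_head in the frame of pump_new above 0.1865 m), for 0.1 s.
5. second stroke: pressed onto the stop again (contact force between pump_new_head and dose_stop above 2 N), for 0.06 s.
6. the head has risen fully again (z of pump_new_head in the frame of pump_new above 0.1865 m), for 0.1 s.
At the end, for the whole second after the job is handed in: The lock lies at rest and released in the saucer (its middle within 40 mm of the saucer's centre, carried by the saucer), both pump heads are fully up (within 3.5 mm), and the mug stands upright (all of step 2 and z of pump_new_head in the frame of pump_new above 0.1865 m and z of pump_old_head in the frame of pump_old above 0.1865 m and angle between mug's own z axis and vertical below 0.2 rad); the robot touches nothing.
It fails at once if the new pump is pressed or struck with more than 35 N (contact force between any of the fingers, the arm and pump_new above 35 N).
It fails at once if the other pump is pressed (more than 5 mm) (z of pump_old_head in the frame of pump_old below 0.185 m).
It fails at once if the mug is knocked over (angle between mug's own z axis and vertical above 0.6 rad).
It also fails if it takes over 48 s, if anything falls off the work surface, if the arm or the gripper's body presses on something with over 40 N, if the wrist force passes 120 N, or if a joint passes its speed limit or range.

## Working session

There is one attempt and no reset: what is moved stays moved. The work goes in short steps, Python scripts to look and compute and a tool call to move; the robot and the scene stay as the last step left them, time stands still between calls to the robot, and variables do not carry over. Pictures are saved under pics/ and viewed, at most 10 in all, crops included, and the job is handed in when it is done.

Besides the shell and the picture viewer there is one more tool, called after ">>>" by a JSON object that holds its "name" and its "arguments", one argument or row to a line. carry_out: Moves the arm, as the interface text tells. Scaled input: -1 to 1 covers 1000 mm each way for a shift and 2 pi rad each way for a turn. Its arguments: {"type":"object","properties":{"offset":{"type":"array"},"twist":{"type":"array"},"gripper":{"type":"number"},"force":{"type":"number"}},"required":["offset","twist"]}

```bash
mkdir -p pics; ls; python3 - <<'E'
from station import sense,cams,bot
import cv2,numpy as np
s=sense();print({k:np.round(v,3).tolist() for k,v in s.items()})
for n in("side","top"):
    c=cams.capture(n);cv2.imwrite(f"pics/{n}0.png",c["pixels"]);np.savez(f"{n}0.npz",**c)
    print(n,c["vertical_fov"],c["cx"],c["cy"],np.round(c["R"],3).tolist(),np.round(-c["R"].T@c["t"],3))
E
```

```text
pics
{'t': 0.0, 'joints': [-0.921, 0.256, 0.107, -0.001, -1.424, -0.285], 'qd': [-0.001, 0.001, 0.0, -0.001, 0.001, -0.001], 'effort': [0.0, -38.663, 23.794, 5.365, -0.006, -0.0], 'tcp_pos': [0.196, -0.513, 0.23], 'tool_rot': [[-0.934, -0.357, -0.001], [-0.357, 0.934, 0.002], [0.0, 0.002, -1.0]], 'force': [0.282, -0.264, -0.631], 'wrist_torque': [-0.032, 0.011, -0.015], 'gripper_force': 0.0, 'gripper_width': 0.997}
side 43.7425932792367 262.885681212371 195.20168468538637 [[0.999, 0.037, -0.005], [0.018, -0.598, -0.802], [-0.032, 0.801, -0.598]] [ 0.62  -1.031  0.846]
top 56.514152346718866 265.54434530802166 193.5082990037863 [[0.026, -0.999, -0.02], [-0.986, -0.023, -0.162], [0.162, 0.024, -0.987]] [ 0.425 -0.071  0.98 ]
```

View pics/side0.png

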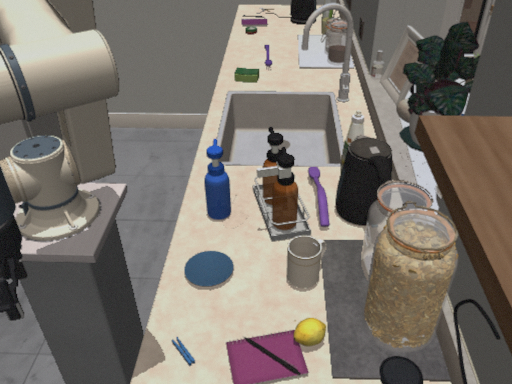

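View pics/top0.png

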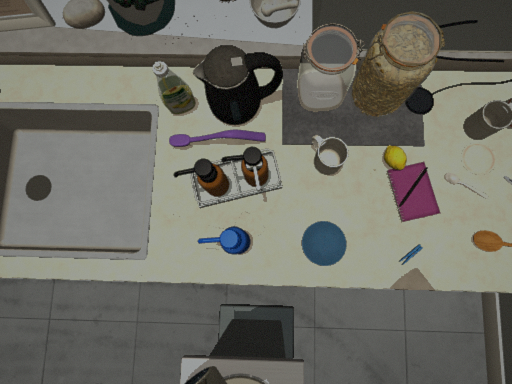

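The blue saucer is at side (209,269) and top (324,243), and the mug at top (330,155). The amber pumps are at top (209,172) and (254,160). A white tab shows on the right-hand pump, the one at lower y. I'll zoom in next.

```bash
python3 - <<'E'
import cv2,numpy as np
a=cv2.imread("pics/top0.png")[130:220,165:295];b=cv2.imread("pics/side0.png")[120:245,240:340]
a=cv2.resize(a,None,fx=3.4,fy=3.4,interpolation=cv2.INTER_CUBIC)
b=cv2.resize(b,None,fx=3.4,fy=3.4,interpolation=cv2.INTER_CUBIC)
h=max(a.shape[0],b.shape[0])
p=lambda i:cv2.copyMakeBorder(i,0,h-i.shape[0],0,0,0)
cv2.imwrite("pics/z.png",np.hstack([p(a),p(b)]))
E
```

```text
(no output)
```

View pics/z.png

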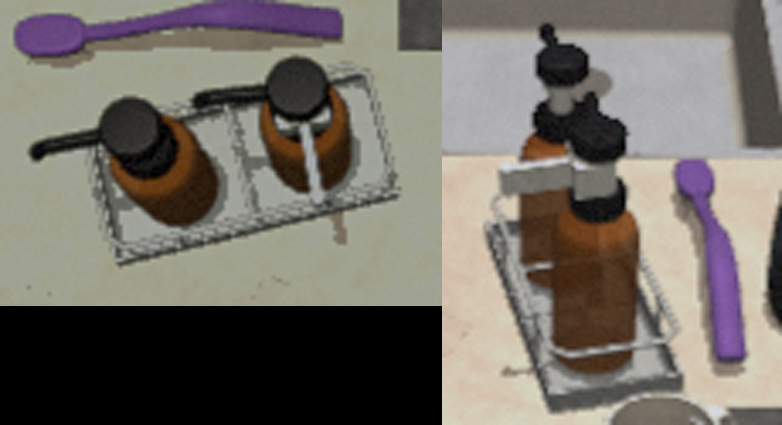

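The lock is on the front pump (lower y). Its tab points to -x, with the bead at about top (258,187) and side (259,173). The head tops are at top (252.6,156.5) and (203.2,166.8), and at side (286,157.6) and (275.3,136).

```bash
cat > h.py <<'E'
import numpy as np,cv2
def load(n): return dict(np.load(n))
def ray(c,u,v):
    f=192/np.tan(np.radians(float(c["vertical_fov"]))/2)
    d=c["R"].T@np.array([(u-c["cx"])/f,(v-c["cy"])/f,1]);return -c["R"].T@c["t"],d/np.linalg.norm(d)
def wray(c,s,u,v):
    f=192/np.tan(np.radians(float(c["vertical_fov"]))/2)
    p=np.array([u-c["cx"],v-c["cy"]]);r=np.linalg.norm(p);a=r/f
    d=np.r_[p/max(r,1e-9)*np.sin(a),np.cos(a)];T=c["T_tool_cam"];Q=np.array(s["tool_rot"])
    return Q@T[:3,3]+s["tcp_pos"],Q@T[:3,:3]@d
def plane(r,z): o,d=r;return o+d*(z-o[2])/d[2]
def tri(*rs):
    A=sum(np.eye(3)-np.outer(d,d) for o,d in rs);b=sum((np.eye(3)-np.outer(d,d))@o for o,d in rs)
    X=np.linalg.solve(A,b);return X,[np.linalg.norm(np.cross(d,X-o)) for o,d in rs]
def blob(m,x0,y0,x1,y1):
    k=np.zeros_like(m);k[y0:y1,x0:x1]=m[y0:y1,x0:x1]
    c=max(cv2.findContours(k,cv2.RETR_EXTERNAL,cv2.CHAIN_APPROX_NONE)[0],key=cv2.contourArea)
    return c[:,0,:].astype(float)
E
python3 - <<'E'
from h import *
np.set_printoptions(precision=4,suppress=True)
T=load("top0.npz");S=load("side0.npz")
for n,a,b in(("new",(252.6,156.5),(285.9,157.6)),("old",(203.2,166.8),(275.3,136)),("bead",(258,187),(258.5,172))):
    print(n,*tri(ray(T,*a),ray(S,*b)),plane(ray(T,*a),.215),plane(ray(S,*b),.215))
# saucer rim
for c,bx in((T,(290,210,360,280)),(S,(170,240,245,300))):
    hsv=cv2.cvtColor(c["pixels"],cv2.COLOR_BGR2HSV)
    m=cv2.inRange(hsv,(95,90,30),(125,255,255));k=blob(m,*bx)
    P=np.array([plane(ray(c,*p),.013)[:2] for p in k]).astype(np.float32)
    print("saucer",cv2.minEnclosingCircle(P))
    e=cv2.fitEllipse(k.astype(np.float32));print(e)
# lock tab white in top
hsv=cv2.cvtColor(T["pixels"],cv2.COLOR_BGR2HSV)
m=cv2.inRange(hsv,(0,0,120),(180,60,255))
k=np.argwhere(m[165:190,250:262])
for v in range(165,190): 
    u=np.flatnonzero(m[v,248:264])+248
    print(v,u)
print(np.hstack([T["pixels"][172:188:3,250:264].mean(2).astype(int)]))
# mug rim guess
print("mug",plane(ray(T,330,155),.101))
E
```

```text
new [ 0.6357 -0.0216  0.2101] [np.float64(0.0012977257285945415), np.float64(0.0012977257285944515)] [ 0.6331 -0.0222  0.215 ] [ 0.6368 -0.0286  0.215 ]
old [0.6088 0.0873 0.2094] [np.float64(0.00011735610403014155), np.float64(0.00011735610402994978)] [0.6074 0.0861 0.215 ] [0.609  0.0775 0.215 ]
bead [ 0.5705 -0.0346  0.1754] [np.float64(0.0015338296866428038), np.float64(0.0015338296866428019)] [ 0.5649 -0.0362  0.215 ] [ 0.5721 -0.0941  0.215 ]
saucer ((0.45361942052841187, -0.20669421553611755), 0.05850311741232872)
((323.6221618652344, 243.06712341308594), (41.98187255859375, 43.62842559814453), 131.23814392089844)
saucer ((0.4541154205799103, -0.211450457572937), 0.05790881812572479)
((208.4489288330078, 268.2221984863281), (32.977210998535156, 47.35739517211914), 81.91388702392578)
165 [248 257 258 259 260]
166 [248 249 250 254]
167 [248 249 253 254 255]
168 [253 254 255]
169 [254 255]
170 [254 255 256]
171 [254 255 256]
172 [254 255 256]
173 [254 255 256]
174 [255 256 257]
175 [255 256 257]
176 [255 256 257]
177 [255 256 257]
178 [255 256 257]
179 [255 256 257]
180 [256 257]
181 [256 257 258]
182 [256 257 258]
183 [256 257 258]
184 [248 256 257 258]
185 [248 249 250 257 258]
186 [248 249 250 251 256 257 258 259 260]
187 [248 249 250 251 252 253 254 255 256 257 258 259 260]
188 [248 249 250 251 252 253 254 255 256 257 258 259]
189 [248 249 250 251 252 253 254 255 257 258 259]
[[ 61  59  52  80 160 166 165  85  56  60  63  60  53  45]
 [ 58  56  55  58  90 161 164 139  74  42  41  36  34  31]
 [ 30  30  27  33  68 161 164 164  73  28  28  27  30  33]
 [ 31  28  35  23  30  71 160 165 153  69  34  28  25  22]
 [ 44  29  35  27  27  52 135 164 162  85  32  28  36  57]
 [160 161 158 159 159 139 158 162 164 165 138  99 103 105]]
mug [ 0.6721 -0.2107  0.101 ]
```

```bash
python3 - <<'E'
from h import *
np.set_printoptions(precision=4,suppress=True)
T=load("top0.npz");S=load("side0.npz")
g=T["pixels"].astype(float).mean(2)
P=[]
for v in range(172,184):
    w=np.clip(g[v,251:262]-70,0,None);P.append(plane(ray(T,(w*np.arange(251,262)).sum()/w.sum(),v),.19)[:2])
P=np.array(P);vx,vy,x0,y0=cv2.fitLine(P.astype(np.float32),cv2.DIST_HUBER,0,.01,.01).ravel()
print("tab dir deg",np.degrees(np.arctan2(vy,vx)),"y at x=.587",y0+vy/vx*(.587-x0),"y at .634",y0+vy/vx*(.634-x0),P[[0,-1]])
print("new spout tip",plane(ray(T,165+203/3.4,130+98/3.4),.205),"old",plane(ray(T,165+38/3.4,130+150/3.4),.205))
print("blue",*tri(ray(T,235,239),ray(S,216,150)), plane(ray(T,235,239),.215))
E
```

```text
tab dir deg 12.349448 y at x=.587 -0.031021416 y at .634 -0.020731263 [[ 0.6038 -0.0273]
 [ 0.5785 -0.0325]]
new spout tip [0.6291 0.0408 0.205 ] old [0.5917 0.1477 0.205 ]
blue [0.4551 0.0108 0.2092] [np.float64(0.0037542737079783485), np.float64(0.0037542737079783416)] [0.4512 0.0095 0.215 ]
```

>>> {"name": "carry_out", "arguments": {
  "offset": [
    [0,0,-0.035],
    [0,0,-0.07],
    [-0.03,0.02,-0.07],
    [-0.06,0.04,-0.07],
    [-0.09,0.055,-0.07],
    [-0.12,0.073,-0.07],
    [-0.15,0.092,-0.07],
    [-0.18,0.11,-0.07],
    [-0.21,0.129,-0.07],
    [-0.24,0.147,-0.07]
  ],
  "twist": [
    [0,0,0],
    [0,0,0],
    [0,0,0],
    [0,0,0],
    [0,0,0],
    [0,0,0],
    [0,0,0],
    [0,0,0],
    [0,0,0],
    [0,0,0]
  ],
  "gripper": 0.1
}}

```text
t: 0.93
tcp_pos: [0.3685, -0.2891, 0.3011]
tool_rot: [[-0.934, -0.357, -0.0], [-0.357, 0.934, 0.0], [0.0, 0.0, -1.0]]
force: [1.8, 0.0, -0.0]
gripper_width: 0.552
gripper_force: 0.0
```

>>> {"name": "carry_out", "arguments": {
  "offset": [
    [-0.03,0.02,0],
    [-0.06,0.04,0],
    [-0.09,0.06,0],
    [-0.12,0.08,0],
    [-0.15,0.1,0],
    [-0.18,0.12,0],
    [-0.21,0.14,0],
    [-0.24,0.157,0],
    [-0.258,0.168,0],
    [-0.258,0.168,0]
  ],
  "twist": [
    [0,0,0.005],
    [0,0,0.01],
    [0,0,0.015],
    [0,0,0.02],
    [0,0,0.022],
    [0,0,0.022],
    [0,0,0.022],
    [0,0,0.022],
    [0,0,0.022],
    [0,0,0.022]
  ]
}}

```text
t: 1.77
tcp_pos: [0.5506, -0.0385, 0.2991]
tool_rot: [[-0.974, -0.228, -0.003], [-0.228, 0.974, 0.001], [0.003, 0.001, -1.0]]
force: [-1.3, 0.3, -0.7]
gripper_width: 0.547
gripper_force: 0.0
```

```bash
python3 - <<'E'
from station import sense,cams
from h import *
import pickle
s=sense();c=cams.capture("wrist");pickle.dump((s,c),open("w1.pkl","wb"))
cv2.imwrite("pics/w1.png",c["pixels"]);print(s["tcp_pos"],s["t"],c["T_tool_cam"],c["vertical_fov"])
E
```

```text
[ 0.55063943 -0.03851796  0.29910432] 1.7667 [[ 6.05066347e-05 -9.49676929e-01 -3.13231107e-01  8.03049908e-02]
 [ 9.99999998e-01  6.72483855e-05 -1.07192602e-05  7.91700447e-05]
 [ 3.12441204e-05 -3.13231106e-01  9.49676931e-01 -1.42327305e-01]
 [ 0.00000000e+00  0.00000000e+00  0.00000000e+00  1.00000000e+00]] 65.70646984690485
```

View pics/w1.png

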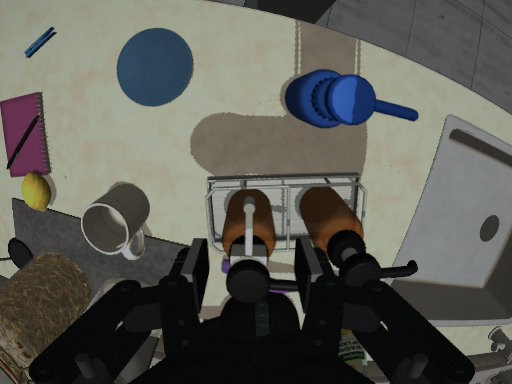

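The wrist view shows the tab running from bead (249,202) up to about (249,245), with the new head near (248,281). The gripper is closely aligned with the tab.

```bash
python3 - <<'E'
from h import *
import pickle
np.set_printoptions(precision=4,suppress=True)
s,W=pickle.load(open("w1.pkl","rb"));T=load("top0.npz");S=load("side0.npz")
g=W["pixels"].astype(float).mean(2)
hsv=cv2.cvtColor(W["pixels"],cv2.COLOR_BGR2HSV)
P=[]
for v in range(196,252,2):
    u=np.flatnonzero((hsv[v,240:260,1]<60)&(g[v,240:260]>110))+240
    w=np.clip(g[v,242:257]-90,0,None);
    x=(w*np.arange(242,257)).sum()/max(w.sum(),1)
    p=plane(wray(W,s,x,v),.19);print(v,u.min() if len(u) else 0,len(u),round(x,2),p[:2])
    if 212<v<240:P.append(p[:2])
P=np.array(P,np.float32);vx,vy,x0,y0=cv2.fitLine(P,cv2.DIST_HUBER,0,.01,.01).ravel()
print("dir",np.degrees(np.arctan2(vy,vx)),"y@.587",y0+vy/vx*(.587-x0))
m=((hsv[:,:,2]<75)*255).astype(np.uint8)
print("head", [plane(wray(W,s,248,v),.215) for v in(276,280,284)])
print("head side",plane(ray(S,285.9,157.6),.215))
# bead end triangulated
print(tri(wray(W,s,249,198.5),ray(T,258,185.5)),tri(wray(W,s,249,198.5),ray(S,258.5,171)))
E
```

```text
196 0 0 0.0 [ 0.6253 -0.3284]
198 0 0 0.0 [ 0.628  -0.3287]
200 0 0 0.0 [ 0.6306 -0.3291]
202 0 0 0.0 [ 0.6334 -0.3294]
204 247 5 248.77 [ 0.564  -0.0375]
206 245 9 248.76 [ 0.5659 -0.037 ]
208 244 11 248.83 [ 0.5677 -0.0365]
210 244 10 248.76 [ 0.5697 -0.0362]
212 246 7 248.79 [ 0.5716 -0.0357]
214 246 6 248.76 [ 0.5735 -0.0353]
216 246 6 248.72 [ 0.5754 -0.0349]
218 246 6 248.68 [ 0.5774 -0.0345]
220 246 6 248.66 [ 0.5793 -0.034 ]
222 246 6 248.63 [ 0.5813 -0.0336]
224 246 6 248.61 [ 0.5833 -0.0332]
226 246 6 248.55 [ 0.5853 -0.0328]
228 246 7 249.1 [ 0.5872 -0.0318]
230 246 7 248.65 [ 0.5893 -0.0317]
232 245 8 248.61 [ 0.5913 -0.0313]
234 245 8 248.57 [ 0.5933 -0.0309]
236 245 8 248.52 [ 0.5954 -0.0305]
238 246 7 248.67 [ 0.5974 -0.0298]
240 245 7 248.42 [ 0.5996 -0.0296]
242 245 7 248.39 [ 0.6017 -0.0291]
244 245 7 248.33 [ 0.6038 -0.0287]
246 245 7 248.35 [ 0.6059 -0.0282]
248 245 7 248.3 [ 0.6081 -0.0277]
250 245 7 248.26 [ 0.6102 -0.0273]
dir 12.6952095 y@.587 -0.032289095
head [array([ 0.6234, -0.0243,  0.215 ]), array([ 0.6277, -0.0233,  0.215 ]), array([ 0.6322, -0.0223,  0.215 ])]
head side [ 0.6368 -0.0286  0.215 ]
(array([ 0.5901, -0.0312,  0.0981]), [np.float64(0.0005436280212090231), np.float64(0.0005436280212090601)]) (array([ 0.5663, -0.0366,  0.1777]), [np.float64(0.0031863309285284263), np.float64(0.00318633092852832)])
```

>>> {"name": "carry_out", "arguments": {
  "offset": [
    [-0.02,-0.001,0],
    [-0.037,-0.002,0],
    [-0.037,-0.002,0.03],
    [-0.037,-0.002,0.06],
    [-0.037,-0.002,0.09],
    [-0.037,-0.002,0.11],
    [-0.037,-0.002,0.125],
    [-0.037,-0.002,0.137],
    [-0.037,-0.002,0.137],
    [-0.037,-0.002,0.137]
  ],
  "twist": [
    [0,0,0],
    [0,0,0],
    [0,0,0],
    [0,0,0],
    [0,0,0],
    [0,0,0],
    [0,0,0],
    [0,0,0],
    [0,0,0],
    [0,0,0]
  ]
}}

```text
t: 2.65
tcp_pos: [0.585, -0.0363, 0.1642]
tool_rot: [[-0.975, -0.224, -0.001], [-0.224, 0.975, -0.001], [0.001, -0.0, -1.0]]
force: [0.7, 0.5, 0.3]
gripper_width: 0.553
gripper_force: 0.0
```

```bash
python3 - <<'E'
from station import sense,cams
from h import *
s=sense();print(s["tcp_pos"],s["force"])
a=cams.capture("wrist")["pixels"][150:340,150:350];b=cams.capture("side")["pixels"][100:245,200:352]
f=lambda i:cv2.resize(i,(400,380),interpolation=cv2.INTER_CUBIC)
cv2.imwrite("pics/g1.png",np.hstack([f(a),f(b)]))
E
```

```text
[ 0.58496469 -0.03625612  0.16420184] [0.69018436 0.50372068 0.29146281]
```

View pics/g1.png

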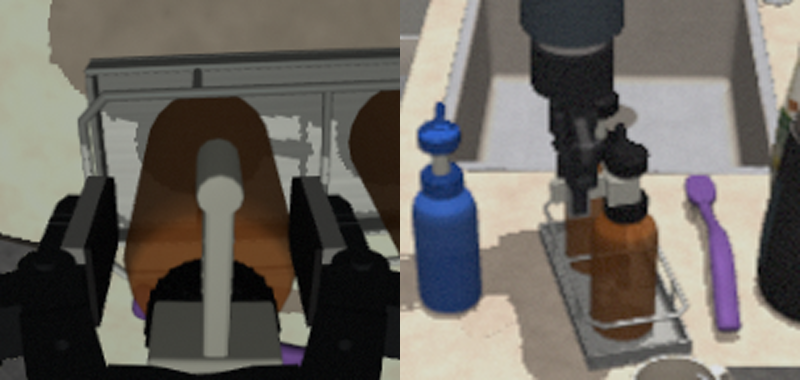

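The wrist crop shows the tab between the pads but about 4 mm toward +y of centre. I'll correct that, then close.

>>> {"name": "carry_out", "arguments": {
  "offset": [
    [-0.001,0.004,0.002],
    [-0.001,0.004,0.002],
    [-0.001,0.004,0.002],
    [-0.001,0.004,0.002],
    [-0.001,0.004,0.002],
    [-0.001,0.004,0.002],
    [-0.001,0.004,0.002],
    [-0.001,0.004,0.002],
    [-0.001,0.004,0.002],
    [-0.001,0.004,0.002]
  ],
  "twist": [
    [0,0,0],
    [0,0,0],
    [0,0,0],
    [0,0,0],
    [0,0,0],
    [0,0,0],
    [0,0,0],
    [0,0,0],
    [0,0,0],
    [0,0,0]
  ],
  "gripper": -0.5
}}

```text
t: 3.58
tcp_pos: [0.5857, -0.0314, 0.1623]
tool_rot: [[-0.974, -0.225, -0.0], [-0.225, 0.974, -0.0], [0.0, -0.0, -1.0]]
force: [0.3, 0.0, 0.7]
gripper_width: 0.251
gripper_force: 0.0
```

>>> {"name": "carry_out", "arguments": {
  "offset": [
    [0,0,0],
    [0,0,0],
    [0,0,0],
    [0,0,0],
    [0,0,0],
    [0,0,0],
    [0,0,0],
    [0,0,0],
    [0,0,0],
    [0,0,0]
  ],
  "twist": [
    [0,0,0],
    [0,0,0],
    [0,0,0],
    [0,0,0],
    [0,0,0],
    [0,0,0],
    [0,0,0],
    [0,0,0],
    [0,0,0],
    [0,0,0]
  ],
  "gripper": -1,
  "force": 50
}}

```text
t: 4.42
tcp_pos: [0.5859, -0.0314, 0.1624]
tool_rot: [[-0.974, -0.225, 0.001], [-0.225, 0.974, -0.0], [-0.0, -0.0, -1.0]]
force: [2.1, -1.5, -0.4]
gripper_width: 0.073
gripper_force: 51.0
```

>>> {"name": "carry_out", "arguments": {
  "offset": [
    [0.005,0,0],
    [0.01,0,0],
    [0.015,0,0],
    [0.02,0,0],
    [0.025,0,0],
    [0.03,0,0],
    [0.036,0,0],
    [0.042,0,0],
    [0.048,0,0],
    [0.048,0,0]
  ],
  "twist": [
    [0,0,0],
    [0,0,0],
    [0,0,0],
    [0,0,0],
    [0,0,0],
    [0,0,0],
    [0,0,0],
    [0,0,0],
    [0,0,0],
    [0,0,0]
  ]
}}

```text
t: 5.25
tcp_pos: [0.5378, -0.0423, 0.1625]
tool_rot: [[-0.974, -0.225, -0.0], [-0.225, 0.974, 0.0], [0.0, 0.0, -1.0]]
force: [-0.2, 0.8, 0.1]
gripper_width: 0.073
gripper_force: 51.0
```

>>> {"name": "carry_out", "arguments": {
  "offset": [
    [0,0,-0.03],
    [0,0,-0.06],
    [0,0,-0.09],
    [0.01,-0.015,-0.09],
    [0.035,-0.036,-0.09],
    [0.06,-0.062,-0.09],
    [0.085,-0.088,-0.09],
    [0.11,-0.115,-0.09],
    [0.13,-0.135,-0.09],
    [0.138,-0.144,-0.09]
  ],
  "twist": [
    [0,0,0],
    [0,0,0],
    [0,0,0],
    [0,0,0],
    [0,0,0],
    [0,0,0],
    [0,0,0],
    [0,0,0],
    [0,0,0],
    [0,0,0]
  ]
}}

```text
t: 6.08
tcp_pos: [0.435, -0.2158, 0.2528]
tool_rot: [[-0.975, -0.222, 0.0], [-0.222, 0.975, -0.001], [-0.0, -0.001, -1.0]]
force: [0.3, 0.3, -0.2]
gripper_width: 0.072
gripper_force: 51.0
```

```bash
python3 - <<'E'
from station import sense,cams
from h import *
import pickle
s0,W0=pickle.load(open("w1.pkl","rb"))
s=sense();W=cams.capture("wrist");T=cams.capture("top")
a=W["pixels"]
cv2.imwrite("pics/p1.png",np.hstack([cv2.resize(i,(400,300)) for i in(a,T["pixels"])]))
Tl=load("top0.npz");S=load("side0.npz")
hsv=cv2.cvtColor(W0["pixels"],cv2.COLOR_BGR2HSV);k=blob(cv2.inRange(hsv,(95,90,30),(125,255,255)),100,10,215,125)
P=np.array([plane(wray(W0,s0,*p),.015)[:2] for p in k],np.float32);print(cv2.minEnclosingCircle(P))
e=cv2.fitEllipse(k.astype(np.float32))[0]
print(tri(wray(W0,s0,*e),ray(Tl,323.6,243.1),ray(S,208.4,268.2)))
E
```

```text
((0.4531360864639282, -0.20773862302303314), 0.058978836983442307)
(array([ 0.45309951, -0.2079313 ,  0.00703345]), [np.float64(0.00012287623484439107), np.float64(0.00043294891200975445), np.float64(0.00042779028127598736)])
```

View pics/p1.png

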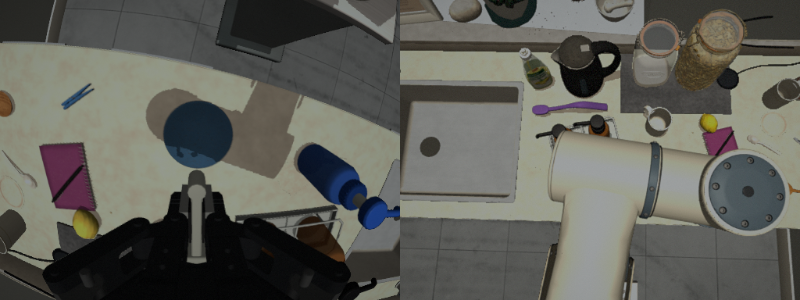

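The wrist view shows the lock held in the pads, and the saucer is at (0.453,-0.208), 7 mm or so high. I'll descend.

>>> {"name": "carry_out", "arguments": {
  "offset": [
    [0,0.004,0.03],
    [0,0.004,0.06],
    [0,0.004,0.09],
    [0,0.004,0.12],
    [0,0.004,0.15],
    [0,0.004,0.18],
    [0,0.004,0.205],
    [0,0.004,0.22],
    [0,0.004,0.228],
    [0,0.004,0.23]
  ],
  "twist": [
    [0,0,0],
    [0,0,0],
    [0,0,0],
    [0,0,0],
    [0,0,0],
    [0,0,0],
    [0,0,0],
    [0,0,0],
    [0,0,0],
    [0,0,0]
  ]
}}

```text
t: 7.02
tcp_pos: [0.4356, -0.2088, 0.0209]
tool_rot: [[-0.974, -0.225, -0.003], [-0.225, 0.974, 0.001], [0.002, 0.001, -1.0]]
force: [0.1, 0.1, -0.0]
gripper_width: 0.068
gripper_force: 51.0
```

>>> {"name": "carry_out", "arguments": {
  "offset": [
    [0,0,0.001],
    [0,0,0.002],
    [0,0,0.003],
    [0,0,0.004],
    [0,0,0.005],
    [0,0,0.006],
    [0,0,0.007],
    [0,0,0.008],
    [0,0,0.009],
    [0,0,0.009]
  ],
  "twist": [
    [0,0,0],
    [0,0,0],
    [0,0,0],
    [0,0,0],
    [0,0,0],
    [0,0,0],
    [0,0,0],
    [0,0,0],
    [0,0,0],
    [0,0,0]
  ]
}}

```text
t: 7.85
tcp_pos: [0.4357, -0.2096, 0.013]
tool_rot: [[-0.974, -0.225, -0.0], [-0.225, 0.974, 0.0], [0.0, 0.0, -1.0]]
force: [-0.2, 0.5, -1.6]
gripper_width: 0.07
gripper_force: 51.0
```

>>> {"name": "carry_out", "arguments": {
  "offset": [
    [0,0,0.001],
    [0,0,0.002],
    [0,0,0.002],
    [0,0,0.002],
    [0,0,0.002],
    [0,0,0.002],
    [0,0,0.002],
    [0,0,0.002],
    [0,0,0.002],
    [0,0,0.002]
  ],
  "twist": [
    [0,0,0],
    [0,0,0],
    [0,0,0],
    [0,0,0],
    [0,0,0],
    [0,0,0],
    [0,0,0],
    [0,0,0],
    [0,0,0],
    [0,0,0]
  ],
  "gripper": -0.4
}}

```text
t: 8.68
tcp_pos: [0.4359, -0.2096, 0.0113]
tool_rot: [[-0.974, -0.225, 0.0], [-0.225, 0.974, 0.0], [-0.0, -0.0, -1.0]]
force: [0.1, 0.6, 0.1]
gripper_width: 0.299
gripper_force: 0.0
```

>>> {"name": "carry_out", "arguments": {
  "offset": [
    [0,0,-0.01],
    [0,0,-0.02],
    [0,0,-0.04],
    [0,0,-0.07],
    [0,0,-0.1],
    [0,0,-0.13],
    [0,0,-0.16],
    [0,0,-0.19],
    [0,0,-0.22],
    [0,0,-0.25]
  ],
  "twist": [
    [0,0,0],
    [0,0,0],
    [0,0,0],
    [0,0,0],
    [0,0,0],
    [0,0,0],
    [0,0,0],
    [0,0,0],
    [0,0,0],
    [0,0,0]
  ]
}}

```text
t: 9.52
tcp_pos: [0.4354, -0.2095, 0.2629]
tool_rot: [[-0.974, -0.225, 0.0], [-0.225, 0.974, 0.0], [-0.0, 0.0, -1.0]]
force: [0.0, 0.1, 0.1]
gripper_width: 0.295
gripper_force: 0.0
```

```bash
python3 - <<'E'
from station import sense,cams
from h import *
np.set_printoptions(precision=4,suppress=True)
s=sense();W=cams.capture("wrist");S=cams.capture("side")
print(s["tcp_pos"],s["tool_rot"])
cv2.imwrite("pics/p2.png",np.hstack([cv2.resize(i,(400,300)) for i in(W["pixels"],S["pixels"][80:320,120:440])]))
hsv=cv2.cvtColor(W["pixels"],cv2.COLOR_BGR2HSV)
k=blob(cv2.inRange(hsv,(95,90,30),(125,255,255)),130,60,400,300)
P=np.array([plane(wray(W,s,*p),.015)[:2] for p in k],np.float32);print("saucer",cv2.minEnclosingCircle(P))
E
```

```text
[ 0.4354 -0.2095  0.2629] [[-0.9744 -0.2246  0.0003]
 [-0.2246  0.9744  0.0001]
 [-0.0003  0.     -1.    ]]
saucer ((0.45322906970977783, -0.2085610032081604), 0.05915728583931923)
```

View pics/p2.png

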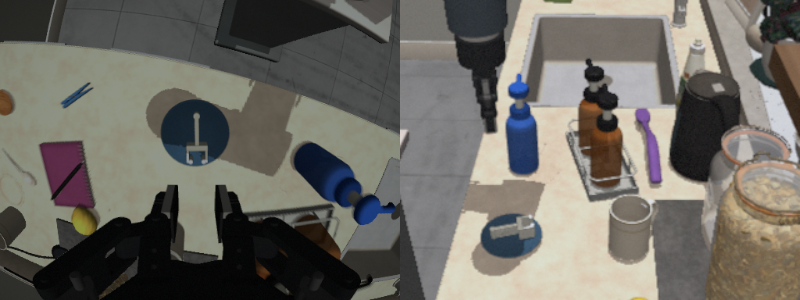

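The lock lies centred in the saucer (side crop (512,228)), and the mug and pumps stand as before. Next I'll shut the gripper and go over the new head.

>>> {"name": "carry_out", "arguments": {
  "offset": [
    [-0.02,0.012,0],
    [-0.05,0.029,0],
    [-0.08,0.047,0],
    [-0.11,0.064,0],
    [-0.14,0.082,0],
    [-0.17,0.099,0],
    [-0.2,0.117,0],
    [-0.225,0.131,0],
    [-0.236,0.138,0],
    [-0.236,0.138,0]
  ],
  "twist": [
    [0,0,0],
    [0,0,0],
    [0,0,0],
    [0,0,0],
    [0,0,0],
    [0,0,0],
    [0,0,0],
    [0,0,0],
    [0,0,0],
    [0,0,0]
  ],
  "gripper": -1,
  "force": 30
}}

```text
t: 10.45
tcp_pos: [0.6361, -0.0197, 0.2588]
tool_rot: [[-0.974, -0.227, -0.003], [-0.227, 0.974, 0.0], [0.003, 0.001, -1.0]]
force: [-0.8, -0.3, -0.7]
gripper_width: 0.002
gripper_force: 0.0
```

```bash
python3 - <<'E'
from station import sense,cams
from h import *
s=sense();print(s["tcp_pos"],s["force"])
W=cams.capture("wrist")["pixels"][180:360,150:350];b=cams.capture("side")["pixels"][90:230,200:350]
f=lambda i:cv2.resize(i,(400,370),interpolation=cv2.INTER_CUBIC)
cv2.imwrite("pics/h1.png",np.hstack([f(W),f(b)]))
E
```

```text
[ 0.63612841 -0.01966553  0.25875579] [-0.78587578 -0.31313532 -0.74414177]
```

View pics/h1.png

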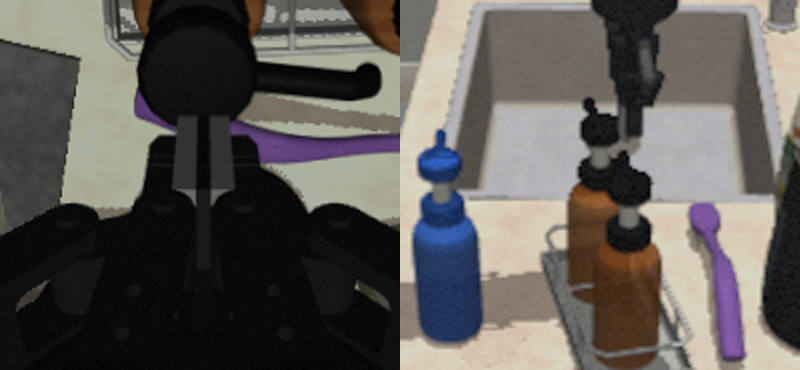

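```bash
python3 - <<'E'
from station import sense,cams
from h import *
s=sense();c=cams.capture("wrist");np.set_printoptions(precision=4,suppress=True)
for p in((248.5,214),(218.5,214),(278.5,214),(248.5,237),(248.5,190)):print(plane(wray(c,s,*p),.215))
E
```

```text
[ 0.6322 -0.0243  0.215 ]
[ 0.6369 -0.0443  0.215 ]
[ 0.6276 -0.0043  0.215 ]
[ 0.6493 -0.0204  0.215 ]
[ 0.6155 -0.0281  0.215 ]
```

>>> {"name": "carry_out", "arguments": {
  "offset": [
    [0.002,-0.001,0],
    [0.004,-0.003,0.01],
    [0.004,-0.003,0.02],
    [0.004,-0.003,0.03],
    [0.004,-0.003,0.038],
    [0.004,-0.003,0.041],
    [0.004,-0.003,0.044],
    [0.004,-0.003,0.047],
    [0.004,-0.003,0.048],
    [0.004,-0.003,0.048]
  ],
  "twist": [
    [0,0,0],
    [0,0,0],
    [0,0,0],
    [0,0,0],
    [0,0,0],
    [0,0,0],
    [0,0,0],
    [0,0,0],
    [0,0,0],
    [0,0,0]
  ]
}}

```text
t: 11.43
tcp_pos: [0.6317, -0.026, 0.2139]
tool_rot: [[-0.974, -0.225, 0.001], [-0.225, 0.974, -0.0], [-0.001, -0.0, -1.0]]
force: [-1.9, 0.4, 3.4]
gripper_width: -0.004
gripper_force: 1.5
```

>>> {"name": "carry_out", "arguments": {
  "offset": [
    [0,0,0.001],
    [0,0,0.002],
    [0,0,0.003],
    [0,0,0.004],
    [0,0,0.005],
    [0,0,0.006],
    [0,0,0.007],
    [0,0,0.008],
    [0,0,0.009],
    [0,0,0.01]
  ],
  "twist": [
    [0,0,0],
    [0,0,0],
    [0,0,0],
    [0,0,0],
    [0,0,0],
    [0,0,0],
    [0,0,0],
    [0,0,0],
    [0,0,0],
    [0,0,0]
  ]
}}

```text
t: 12.27
tcp_pos: [0.6317, -0.026, 0.2034]
tool_rot: [[-0.974, -0.225, 0.0], [-0.225, 0.974, -0.0], [-0.0, -0.0, -1.0]]
force: [-2.2, -0.8, 5.0]
gripper_width: 0.002
gripper_force: 2.5
```

>>> {"name": "carry_out", "arguments": {
  "offset": [
    [0,0,0.0005],
    [0,0,0.001],
    [0,0,0.0015],
    [0,0,0.002],
    [0,0,0.002],
    [0,0,0.002],
    [0,0,0.002],
    [0,0,0.002],
    [0,0,0.002],
    [0,0,0.002]
  ],
  "twist": [
    [0,0,0],
    [0,0,0],
    [0,0,0],
    [0,0,0],
    [0,0,0],
    [0,0,0],
    [0,0,0],
    [0,0,0],
    [0,0,0],
    [0,0,0]
  ]
}}

```text
t: 13.1
tcp_pos: [0.6317, -0.026, 0.2015]
tool_rot: [[-0.974, -0.225, 0.0], [-0.225, 0.974, -0.0], [-0.0, -0.0, -1.0]]
force: [-2.1, -0.3, 4.9]
gripper_width: -0.0
gripper_force: 2.6
```

>>> {"name": "carry_out", "arguments": {
  "offset": [
    [0,0,0.0005],
    [0,0,0.001],
    [0,0,0.0015],
    [0,0,0.002],
    [0,0,0.002],
    [0,0,0.002],
    [0,0,0.002],
    [0,0,0.002],
    [0,0,0.002],
    [0,0,0.002]
  ],
  "twist": [
    [0,0,0],
    [0,0,0],
    [0,0,0],
    [0,0,0],
    [0,0,0],
    [0,0,0],
    [0,0,0],
    [0,0,0],
    [0,0,0],
    [0,0,0]
  ]
}}

```text
t: 13.93
tcp_pos: [0.6317, -0.026, 0.1996]
tool_rot: [[-0.974, -0.225, 0.0], [-0.225, 0.974, -0.0], [-0.0, -0.0, -1.0]]
force: [-1.0, -1.4, 6.8]
gripper_width: 0.002
gripper_force: 2.8
```

>>> {"name": "carry_out", "arguments": {
  "offset": [
    [0,0,0.0005],
    [0,0,0.001],
    [0,0,0.0015],
    [0,0,0.0015],
    [0,0,0.0015],
    [0,0,0.0015],
    [0,0,0.0015],
    [0,0,0.0015],
    [0,0,0.0015],
    [0,0,0.0015]
  ],
  "twist": [
    [0,0,0],
    [0,0,0],
    [0,0,0],
    [0,0,0],
    [0,0,0],
    [0,0,0],
    [0,0,0],
    [0,0,0],
    [0,0,0],
    [0,0,0]
  ]
}}

```text
t: 14.77
tcp_pos: [0.6317, -0.026, 0.199]
tool_rot: [[-0.974, -0.225, 0.001], [-0.225, 0.974, -0.0], [-0.001, -0.001, -1.0]]
force: [-3.5, 0.1, 9.0]
gripper_width: 0.003
gripper_force: 4.5
```

>>> {"name": "carry_out", "arguments": {
  "offset": [
    [0,0,0.0005],
    [0,0,0.001],
    [0,0,0.0015],
    [0,0,0.0015],
    [0,0,0.0015],
    [0,0,0.0015],
    [0,0,0.0015],
    [0,0,0.0015],
    [0,0,0.0015],
    [0,0,0.0015]
  ],
  "twist": [
    [0,0,0],
    [0,0,0],
    [0,0,0],
    [0,0,0],
    [0,0,0],
    [0,0,0],
    [0,0,0],
    [0,0,0],
    [0,0,0],
    [0,0,0]
  ]
}}

```text
t: 15.6
tcp_pos: [0.6318, -0.026, 0.1984]
tool_rot: [[-0.974, -0.225, 0.002], [-0.225, 0.974, -0.0], [-0.002, -0.001, -1.0]]
force: [-5.6, 0.4, 12.2]
gripper_width: 0.002
gripper_force: 6.2
```

The stop is at about 16 mm: stiffness is roughly 5 N/mm and the force is 12 N. Now I'll let it rise.

>>> {"name": "carry_out", "arguments": {
  "offset": [
    [0,0,0],
    [0,0,-0.004],
    [0,0,-0.008],
    [0,0,-0.012],
    [0,0,-0.016],
    [0,0,-0.02],
    [0,0,-0.025],
    [0,0,-0.03],
    [0,0,-0.032],
    [0,0,-0.032]
  ],
  "twist": [
    [0,0,0],
    [0,0,0],
    [0,0,0],
    [0,0,0],
    [0,0,0],
    [0,0,0],
    [0,0,0],
    [0,0,0],
    [0,0,0],
    [0,0,0]
  ]
}}

```text
t: 16.43
tcp_pos: [0.6319, -0.0257, 0.2286]
tool_rot: [[-0.974, -0.225, 0.001], [-0.225, 0.974, 0.0], [-0.001, 0.0, -1.0]]
force: [0.9, 1.1, 0.2]
gripper_width: -0.0
gripper_force: 0.0
```

>>> {"name": "carry_out", "arguments": {
  "offset": [
    [0,0.002,0],
    [0,0.002,0],
    [0,0.002,0.003],
    [0,0.002,0.006],
    [0,0.002,0.009],
    [0,0.002,0.012],
    [0,0.002,0.015],
    [0,0.002,0.018],
    [0,0.002,0.021],
    [0,0.002,0.024]
  ],
  "twist": [
    [0,0,0],
    [0,0,0],
    [0,0,0],
    [0,0,0],
    [0,0,0],
    [0,0,0],
    [0,0,0],
    [0,0,0],
    [0,0,0],
    [0,0,0]
  ]
}}

```text
t: 17.27
tcp_pos: [0.6311, -0.024, 0.2046]
tool_rot: [[-0.974, -0.225, 0.0], [-0.225, 0.974, -0.0], [-0.0, -0.0, -1.0]]
force: [-1.9, 0.0, 5.0]
gripper_width: 0.004
gripper_force: 2.4
```

>>> {"name": "carry_out", "arguments": {
  "offset": [
    [0,0,0.001],
    [0,0,0.002],
    [0,0,0.003],
    [0,0,0.004],
    [0,0,0.005],
    [0,0,0.006],
    [0,0,0.007],
    [0,0,0.008],
    [0,0,0.0085],
    [0,0,0.0085]
  ],
  "twist": [
    [0,0,0],
    [0,0,0],
    [0,0,0],
    [0,0,0],
    [0,0,0],
    [0,0,0],
    [0,0,0],
    [0,0,0],
    [0,0,0],
    [0,0,0]
  ]
}}

```text
t: 18.1
tcp_pos: [0.6311, -0.024, 0.1982]
tool_rot: [[-0.974, -0.225, 0.002], [-0.225, 0.974, -0.0], [-0.002, -0.001, -1.0]]
force: [-6.2, 2.0, 13.8]
gripper_width: -0.0
gripper_force: 6.6
```

>>> {"name": "carry_out", "arguments": {
  "offset": [
    [0,0,0],
    [0,0,0],
    [0,0,0],
    [0,0,0],
    [0,0,0],
    [0,0,0],
    [0,0,0],
    [0,0,0],
    [0,0,0],
    [0,0,0]
  ],
  "twist": [
    [0,0,0],
    [0,0,0],
    [0,0,0],
    [0,0,0],
    [0,0,0],
    [0,0,0],
    [0,0,0],
    [0,0,0],
    [0,0,0],
    [0,0,0]
  ]
}}

```text
t: 18.93
tcp_pos: [0.6311, -0.024, 0.1983]
tool_rot: [[-0.974, -0.225, 0.002], [-0.225, 0.974, -0.0], [-0.002, -0.001, -1.0]]
force: [-7.9, 1.8, 13.1]
gripper_width: 0.006
gripper_force: 6.6
```

Both strokes met the stop at the same depth. I'll rise clear.

>>> {"name": "carry_out", "arguments": {
  "offset": [
    [0,0,-0.004],
    [0,0,-0.008],
    [0,0,-0.012],
    [0,0,-0.016],
    [0,0,-0.02],
    [0,0,-0.03],
    [0,0,-0.05],
    [0,0,-0.075],
    [0,0,-0.1],
    [0,0,-0.1]
  ],
  "twist": [
    [0,0,0],
    [0,0,0],
    [0,0,0],
    [0,0,0],
    [0,0,0],
    [0,0,0],
    [0,0,0],
    [0,0,0],
    [0,0,0],
    [0,0,0]
  ]
}}

```text
t: 19.77
tcp_pos: [0.6331, -0.0246, 0.3016]
tool_rot: [[-0.974, -0.224, 0.009], [-0.224, 0.975, -0.001], [-0.009, -0.003, -1.0]]
force: [-0.5, -0.0, 1.9]
gripper_width: 0.004
gripper_force: 0.0
```

>>> {"name": "carry_out", "arguments": {
  "offset": [
    [0,0,0],
    [0,0,0],
    [0,0,0],
    [0,0,0],
    [0,0,0],
    [0,0,0],
    [0,0,0],
    [0,0,0],
    [0,0,0],
    [0,0,0]
  ],
  "twist": [
    [0,0,0],
    [0,0,0],
    [0,0,0],
    [0,0,0],
    [0,0,0],
    [0,0,0],
    [0,0,0],
    [0,0,0],
    [0,0,0],
    [0,0,0]
  ]
}}

```text
t: 20.6
tcp_pos: [0.6312, -0.0239, 0.2958]
tool_rot: [[-0.974, -0.225, 0.0], [-0.225, 0.974, 0.0], [-0.0, 0.0, -1.0]]
force: [-0.9, -0.6, 1.6]
gripper_width: -0.002
gripper_force: 0.0
```

```bash
python3 - <<'E'
from station import cams
import cv2
cv2.imwrite("pics/end.png",cams.capture("side")["pixels"])
E
```

```text
(no output)
```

View pics/end.png

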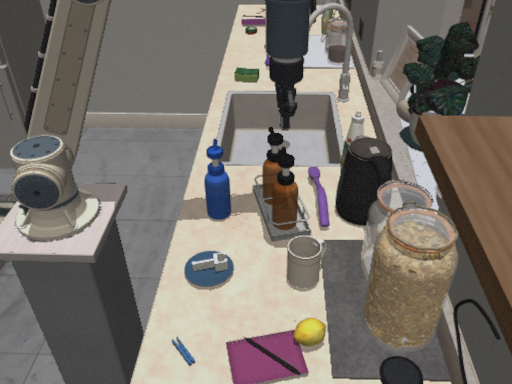

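The lock is in the saucer at (209,265), both heads are up at (286,160) and (275,140), the mug stands at (304,262), and the arm is clear.

```bash
python3 -c "
from station import bot
print(bot.sign_off())"
```

```text
the job is handed in; nothing more can be done
None
```

I drew the lock off and laid it in the saucer, primed the new pump with two strokes onto its stop (about 16 mm down, 12–14 N), left the other pump and the mug untouched, and handed the job in at about 21 s; the sign-off returned no verdict.

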